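# Draw the lid lifter out of the slide-top stove box

## Task

Fetch the iron lid lifter out of the slide-top tool box on the stove. A glass jar stands close to one end of the box, in the lid's way, so slide the lid towards the other end, over the low iron plate, as far as it goes; the opening is shorter than the lifter, so take the lifter by its uncovered end, tilt that end up and draw it out slantwise from under the lid. Finish while holding the lifter still in the gripper, the whole of it well clear above the box, with the jar and the iron plate left where they stand.

Things in the scene. Friction and masses are not known exactly. Their poses are not given: they have to be found in the camera images.
- box_floor (a point): Middle of the inner floor of the sheet-steel tool box, 4 mm above the stove. Its y axis runs along the box, x across it, z up. The box is fixed to the stove: outside 225 mm (y) x 150 mm (x), inside 215 x 140 mm, 5 mm walls. The two end walls are 52 mm high above the stove; the two long walls are 61 mm high and hold the lid's edges in channels that reach 10 mm inwards.
- box_lid (a joint): The flat sliding lid, 225 mm long, 4 mm thick, its underside 53 mm and its top 57 mm above the stove; it can only slide along the box. Value in m along the box's y axis: 0 = shut; it slides either way to a stop at +0.105 or -0.105, sticking out past that end of the box and leaving an opening 100 mm long (y) at the opposite end, so that the lid's edge is 7.5 mm from the box's middle. It stays where it is left; sliding friction about 1.5 N.
- lid_grip (a point): Middle of the wooden grip bar on the centre of the lid: 70 mm long across the box (x), 16 mm wide along the box (y), 18 mm high; this point is 9 mm below its top and 66 mm above the stove. Axes as the box's. It moves with the lid.
- lifter_center (a point): Centre of the dark iron lid lifter, a loose bar 183 mm long (its y axis), 14 mm wide (x), 18 mm high (z), about 0.25 kg, its middle a little cranked. At the start it lies flat on the box's floor under the lid, roughly along the box; at least 70 mm of it shows once the lid is at either stop.
- lifter_end_a (a point): Middle of the lifter's end face on its +y side, 91.5 mm from its centre.
- lifter_end_b (a point): Middle of the lifter's end face on its -y side, 91.5 mm from its centre.
- jar_center (a point): Centre of the glass preserving jar with a grey metal cap, 68 mm in diameter, 120 mm high, standing loose on the stove 30 to 60 mm beyond one end of the box, in the way of the lid on that side.
- plate_center (a point): Centre of the loose scalloped iron mill plate with a hole, 76 mm across, 9 mm thick, lying flat on the stove beyond the other end of the box; the sliding lid passes well above it.

How it is judged:
By the outcome, as a careful person would: the job done as asked, in the order asked, and still so for the second after the job is handed in, while the arm keeps its last pose, push and grip.
It also fails if it takes over 51 s, if anything falls off the work surface, if the arm or the gripper's body presses on something with over 40 N, if the wrist force passes 120 N, or if a joint passes its speed limit or range.

## Robot

A 6-joint arm with a two-finger parallel gripper is mounted at the origin on a cart in front of the work surface, level with it; the furniture and walls round the work are solid. World frame = base frame: x ahead of the robot, y to its left, z up, the work surface at z = 0. Lengths are in m, angles in rad, forces in N, time in s.
With the tool pointing down it reaches from about 0.225 to 0.875 m from the base axis. Payload 3.4 kg.
Tool frame: the origin (TCP) lies at the very end of the fingers, on their centre line; the grasp point (between the pads) lies 19 mm behind it; x points along the fingers, z is the direction in which the jaws open and shut, and the axes are right-handed (so a half turn about x gives the same grasp; the last joint's range is limited). The gripper opens to 85 mm and grips with 20 to 120 N. Pads are 22 mm wide; open, the fingers measure 114 mm over their backs; the gripper's body (76 mm by 85 mm) begins 54 mm behind the grasp point. The pads swing forward as they close: fully open they stand 13 mm farther back than shut.
Start: joints at [-1.343, 0.276, 1.505, -0, 1.361, -0.121], TCP at [0.197, -0.54, 0.231] pointing down, gripper open.
Joint ranges: [-2.89, 2.89], [-0.75, 2.08], [0.22, 2.7], [-1.18, 4.32], [0.11, 2.71], [-2.7, 2.7]. Speed limits (rad/s): [2.57, 2.57, 3.14, 3.14, 3.14, 3.14].

## Interface

Orientations are given as a unit quaternion [w, x, y, z].
In Python, from rig import manip, viewer, finder gives the robot as it stands.
- The arm moves only by the tool move_arm, never from a script. Its argument "rows" is a list of rows, each a list of 3 entries, a list of its own where there are three numbers: the shift along the tool's x, y, z in mm, then the turn about the tool's x in rad, then the finger opening in mm, from 0 to 85.4. A call has 1 to 8 rows; each row is the pose to reach, as a shift and turn from the pose measured when the call began, along the tool's axes at that moment; what a row does not reach only later rows make up. A row lasts 1/12 s, in which the tool goes at most 41.7 mm and 7.16 degrees, less where a joint would pass 70% of its speed; a pose out of reach is approached as far as the arm can. A call with a gripper value outside its range is refused whole. The fingers move at their own pace and stop on an object; "force" is the grip in N (left out, the last holds). Time passes only in rows, so rows that repeat a pose let the fingers close. It gives the time, the measured TCP pose, the force and the opening at its end, in the units of the state.
- manip.get_state(): the state, without advancing time (a new reading comes with each control period).
- viewer.get_image(name): name is "side" or "top"; returns the picture (384x512x3 uint8, red, green, blue); there is no depth.
- viewer.get_calibration(name): a dict with "mtx" (3x3 intrinsics, pixels), "k1" (the pictures are not rectified: a ray, as slopes to the right and down, at radius r is drawn at 1 + k1 r^2 times it, then the intrinsics apply), "R" (3x3) and "t" (3): a world point X has camera coordinates R X + t. Camera axes: x right, y down, z forward; pixel columns grow to the right and rows downward; lengths in m; the calibration is good to about 2 mm. A picture is of the moment at which its call begins. get_calibration takes no time and is no camera call.
- manip.sign_off(): hands the job in, once; it reports no verdict.
Trained networks look in the newest picture that a camera, given by its name, has taken for a name from the list of things; names that differ only in an ending like _2 or _b are one class to them, and where a whole thing is asked for, a point or a joint stands for the part that bears it (a point fixed in the world has none). Each returns a list of dicts, best first, with "score" (0 to 1); they miss things now and then, are a little off and sometimes report something else, mostly with a low value. They report only what shows in the picture. A call takes as long as a camera call.
- finder.look_for(target, camera): "centre" ([column, row] in pixels, amid what is visible of it).
- finder.trace(target, camera): "mask" (384x512 bool, what is visible of it) and "centre" ([column, row] in pixels, amid what is visible of it).
The state is a dict: "clock": time; "qpos": joint angles; "qd": joint speeds; "effort": joint torques, N m; "position": TCP position; "ee_rot": TCP orientation; "contact_force": force on the tool from outside, world axes, zero at the start; "moment": the same for the moment, N m; "width": finger opening in m.
Only numpy, scipy, OpenCV 4.12 (cv2) and the standard library are available. Lean on these libraries where they do the work, as an engineer would, in place of code of your own. Each camera call takes 0.05 s, during which the arm holds its last target.

## Working session

There is one attempt and no reset: what is moved stays moved. The work goes in short steps, Python scripts to look and compute and a tool call to move; the robot and the scene stay as the last step left them, time stands still between calls to the robot, and variables do not carry over. Pictures are saved under pics/ and viewed, and the job is handed in when it is done.

Besides the shell and the picture viewer there is one more tool, called as name(argument=value, ...) on one line, values as JSON. move_arm: Moves the arm, as the interface text tells. Its arguments: {"type":"object","properties":{"rows":{"type":"array"},"force":{"type":"number"}},"required":["rows"]}

```bash
ls; mkdir -p pics
python3 - <<'E'
from rig import manip, viewer, finder
import cv2
print(manip.get_state())
for n in ("side","top"):
    im=viewer.get_image(n); cv2.imwrite(f"pics/{n}0.png",im[:,:,::-1])
    c=viewer.get_calibration(n); print(n,c)
    for t in ("box_floor","lid_grip","box_lid","jar_center","plate_center"):
        r=finder.look_for(t,n); print(t,[(x['score'],x['centre']) for x in r[:2]])
E
```

```text
pics
{'clock': 0.0, 'qpos': array([-1.34302509e+00,  2.76583652e-01,  1.50612201e+00, -7.45646151e-06,
        1.36072673e+00, -1.21008382e-01]), 'qd': array([ 9.21410466e-04,  6.25788875e-04, -5.81709746e-05, -1.95776518e-04,
        9.34364077e-04, -1.58216069e-03]), 'effort': array([-1.97023346e-04, -4.16765535e+01, -2.45805377e+01, -2.19660228e-04,
        1.11257663e-02,  9.96276214e-06]), 'position': array([ 0.19637331, -0.53985978,  0.23045063]), 'ee_rot': array([ 0.57868444,  0.40609488,  0.57965553, -0.40522923]), 'contact_force': array([0.43657373, 0.14817727, 0.03684973]), 'moment': array([0.04353356, 0.01552365, 0.02179369]), 'width': 0.08554147416171258}
side {'mtx': array([[409.9702277 ,   0.        , 255.70466499],
       [  0.        , 409.9702277 , 191.49637324],
       [  0.        ,   0.        ,   1.        ]]), 'k1': 0.03876281184823191, 'R': array([[-0.89608041, -0.44366203, -0.01427912],
       [-0.22293806,  0.47762689, -0.84980655],
       [ 0.38384699, -0.75831165, -0.52690126]]), 't': array([0.48142875, 0.16370255, 0.72127427])}
box_floor [(0.82, [273.9, 213.8])]
lid_grip [(0.57, [273.1, 201.5])]
box_lid [(0.95, [275.3, 197.6])]
jar_center [(0.61, [322.9, 163.2]), (0.35, [272.9, 199.1])]
plate_center [(0.84, [219.0, 269.6])]
top {'mtx': array([[371.22724238,   0.        , 251.22322059],
       [  0.        , 371.22724238, 191.28927306],
       [  0.        ,   0.        ,   1.        ]]), 'k1': -0.0532470721862013, 'R': array([[ 9.25473393e-04, -9.99970468e-01,  7.62928920e-03],
       [-9.82146574e-01, -2.34410939e-03, -1.88102667e-01],
       [ 1.88114996e-01, -7.31899623e-03, -9.82119738e-01]]), 't': array([0.03179814, 0.51470669, 0.84053636])}
box_floor [(0.9, [260.7, 207.5])]
lid_grip [(0.74, [263.2, 205.5])]
box_lid [(0.6, [264.5, 203.4]), (0.18, [261.2, 206.6])]
jar_center [(0.9, [335.9, 227.6])]
plate_center [(0.63, [187.5, 193.2])]
```

View pics/top0.png

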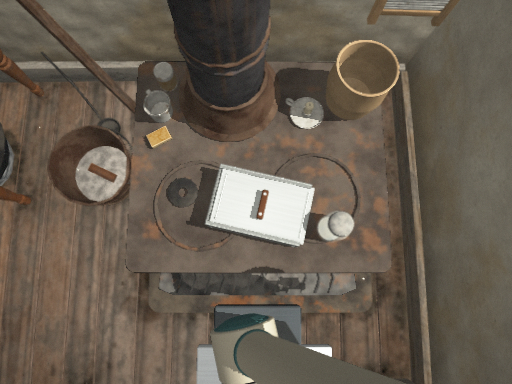

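View pics/side0.png

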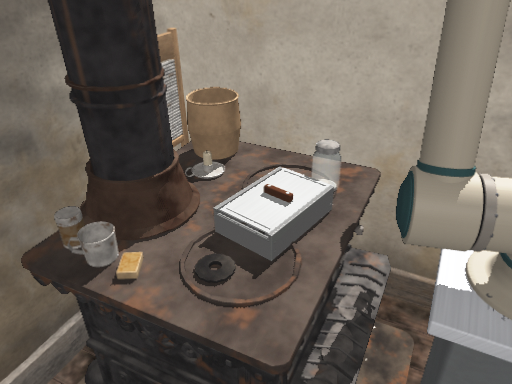

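```bash
cat > h.py <<'E'
import numpy as np, cv2
from rig import manip, viewer, finder
from scipy.spatial.transform import Rotation as Ro
def cal(n):
    c=viewer.get_calibration(n); return c['mtx'],c['k1'],np.array(c['R']),np.array(c['t'])
def ray(n,p):
    K,k,R,t=cal(n)
    u=cv2.undistortPoints(np.array([[p]],float),K,np.array([k,0,0,0]))[0,0]
    return -R.T@t, R.T@np.array([u[0],u[1],1.])
def onz(n,p,z):
    o,d=ray(n,p); return o+d*(z-o[2])/d[2]
def proj(n,X):
    K,k,R,t=cal(n)
    return cv2.projectPoints(np.atleast_2d(np.array(X,float)),cv2.Rodrigues(R)[0],t,K,np.array([k,0,0,0]))[0][:,0]
def tri(ps):
    A=0;b=0
    for n,p in ps.items():
        o,d=ray(n,p); d/=np.linalg.norm(d); P=np.eye(3)-np.outer(d,d); A=A+P;b=b+P@o
    return np.linalg.solve(A,b)
def rot(s=None):
    s=s or manip.get_state(); q=s['ee_rot']; return Ro.from_quat([q[1],q[2],q[3],q[0]]).as_matrix()
E
python3 - <<'E'
from h import *
print(tri({'side':(273.1,201.5),'top':(263.2,205.5)}))
print('grip',onz('top',(263.2,205.5),.07),onz('side',(273.1,201.5),.07))
print('plate',onz('top',(187.5,193.2),.009),onz('side',(219,269.6),.009))
print('jar',onz('top',(335.9,227.6),.1))
print(rot())
E
```

```text
[0.48635658 0.0055114  0.04180776]
grip [0.4770623  0.00497604 0.07      ] [0.47417367 0.04562173 0.07      ]
plate [0.51701288 0.19182149 0.009     ] [0.5081669  0.21002976 0.009     ]
jar [ 0.42304283 -0.15540955  0.1       ]
[[ 2.48518260e-05  9.39782159e-01  3.41774039e-01]
 [-1.53959115e-04  3.41774039e-01 -9.39782146e-01]
 [-9.99999988e-01 -2.92639264e-05  1.53181739e-04]]
```

Run:
```python
import cv2
a=cv2.imread('pics/top0.png')[155:255,160:360]; cv2.imwrite('pics/ct.png',cv2.resize(a,(800,400),interpolation=cv2.INTER_CUBIC))
a=cv2.imread('pics/side0.png')[130:290,180:380]; cv2.imwrite('pics/cs.png',cv2.resize(a,(700,560),interpolation=cv2.INTER_CUBIC))
```

```text
(no output)
```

View pics/ct.png

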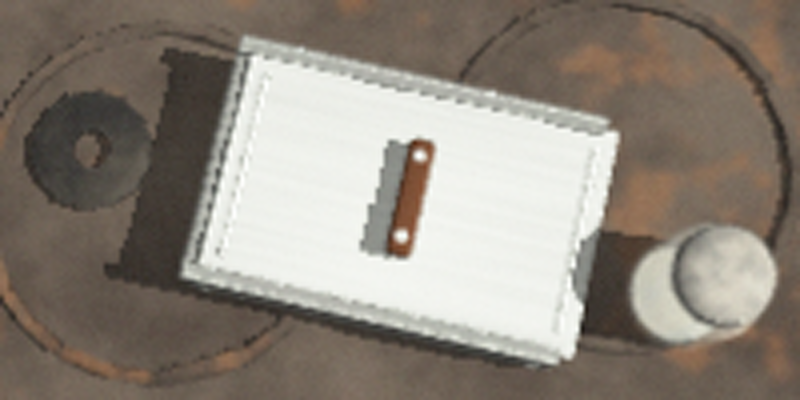

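View pics/cs.png

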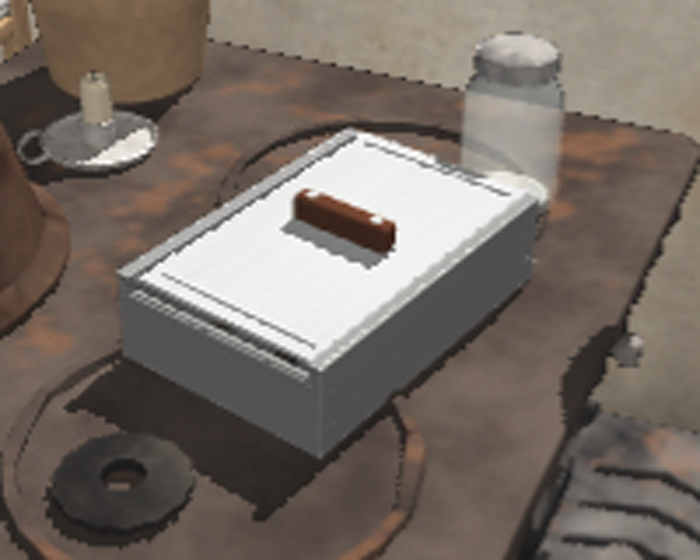

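Run:
```python
from h import *
from scipy.optimize import least_squares
# box local: x away from robot(+), y left(+)
L=np.array([[.075,.1125,.061],[.075,-.1125,.061],[-.075,.1125,.061],[-.075,-.1125,.061]])
top=np.array([[221.25,164.25],[313,184.5],[205.75,223.75],[300,245.5]])
side=np.array([[214.3,207.7],[280,167.1],[271.4,233.4],[334.3,185.7]])
def X(p,L=L):
    c,s=np.cos(p[2]),np.sin(p[2]); q=L.copy(); q[:,0]=p[0]+c*L[:,0]-s*L[:,1]; q[:,1]=p[1]+s*L[:,0]+c*L[:,1]; return q
for nm,use in (('both',(1,1)),('top',(1,0)),('side',(0,1))):
    f=lambda p: np.concatenate([use[0]*(proj('top',X(p))-top).ravel(),use[1]*(proj('side',X(p))-side).ravel()])
    r=least_squares(f,[.47,0,-.2]); print(nm,r.x,np.round(f(r.x).reshape(-1,2),1).tolist())
print('grip',onz('top',(262.75,205),.075), 'side', onz('side',(180+348/3.5,130+212/3.5),.075))
print('jarcap',onz('top',(160+726/4,155+275/4),.12),onz('side',(180+517/3.5,130+50/3.5),.12))
print('plate',onz('top',(160+89/4,155+151/4),.009),onz('side',(180+122/3.5,130+478/3.5),.009))
```

```text
both [ 0.48218322  0.01152307 -0.22881206] [[0.2, -1.1], [0.4, -0.3], [0.1, 0.3], [0.6, 0.8], [-0.9, -0.4], [-0.5, -1.2], [0.6, 2.3], [0.4, 0.1]]
top [ 0.48205387  0.01227728 -0.22593548] [[-0.2, -0.9], [0.0, -0.4], [-0.2, 0.5], [0.4, 0.7], [-0.0, -0.0], [-0.0, -0.0], [0.0, 0.0], [0.0, 0.0]]
side [ 0.48274906  0.00978604 -0.23209975] [[0.0, -0.0], [0.0, -0.0], [0.0, -0.0], [0.0, 0.0], [-0.8, -1.0], [-0.2, -1.6], [0.4, 1.7], [0.5, -0.2]]
grip [0.4774658 0.0062097 0.075    ] side [0.47625004 0.00894462 0.075     ]
jarcap [ 0.42957045 -0.16328427  0.12      ] [ 0.42837498 -0.1556582   0.12      ]
plate [0.51812651 0.20502907 0.009     ] [0.51926526 0.20631283 0.009     ]
```

move_arm(rows=[[[0,30,-28],0.05,85],[[0,60,-56],0.15,85],[[0,90,-84],0.25,80],[[0,120,-112],0.35,70],[[0,150,-140],0.45,60],[[0,180,-168],0.53,50],[[0,210,-196],0.578,40],[[0,240,-224],0.578,40]])

```text
clock: 1.27
position: [0.346, -0.2461, 0.2316]
ee_rot: [0.439, 0.554, 0.439, -0.554]
contact_force: [0.9, -0.1, -0.3]
width: 0.0405
```

move_arm(rows=[[[0,10,-38],0,40],[[0,20,-76],0,40],[[0,30,-115],0,40],[[10,40,-153],0,40],[[30,50,-192],0,40],[[50,60,-230],0,40],[[80,70,-265],0,40],[[100,70,-277],0,40]])

```text
clock: 1.93
position: [0.4805, 0.0101, 0.1316]
ee_rot: [0.441, 0.556, 0.438, -0.552]
contact_force: [0.3, -1.0, 0.4]
width: 0.0396
```

Run:
```python
from h import *
s=manip.get_state(); print(s['position'],rot(s).round(3),s['width'],s['contact_force'])
for n in("side","top"):
    a=viewer.get_image(n)[:,:,::-1]; a=a[130:290,180:380] if n=='side' else a[140:260,160:360]
    cv2.imwrite(f'pics/b_{n}.png',cv2.resize(a,None,fx=3.5,fy=3.5,interpolation=cv2.INTER_CUBIC))
```

```text
[0.48049271 0.01008339 0.13155114] [[ 0.006  0.974 -0.228]
 [-0.    -0.228 -0.974]
 [-1.     0.006 -0.001]] 0.039605795484746964 [ 0.32116082 -1.03901515  0.39100695]
```

View pics/b_side.png

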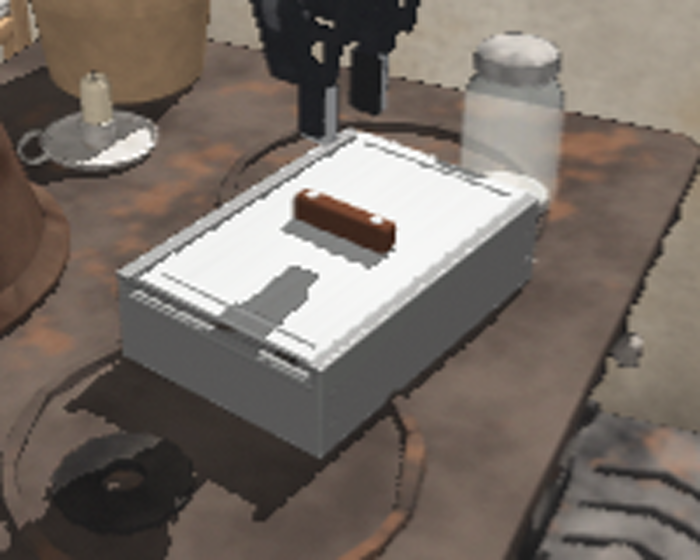

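move_arm(rows=[[[25,-2,3],0,40],[[45,-2,3],0,40],[[60,-2,3],0,40],[[67,-2,3],0,40],[[67,-2,3],0,40]], force=20)

```text
clock: 2.45
position: [0.4718, 0.0076, 0.0603]
ee_rot: [-0.438, -0.551, -0.442, 0.556]
contact_force: [-0.2, -0.1, 0.3]
width: 0.0397
```

Run:
```python
from h import *
s=manip.get_state(); print(s['position'],s['width'],s['contact_force'])
for n in("side","top"):
    a=viewer.get_image(n)[:,:,::-1]; a=a[130:290,180:380] if n=='side' else a[140:260,160:360]
    cv2.imwrite(f'pics/c_{n}.png',cv2.resize(a,None,fx=3.5,fy=3.5,interpolation=cv2.INTER_CUBIC))
```

```text
[0.47184184 0.00763507 0.06026203] 0.03974326962076851 [-0.16876246 -0.06478401  0.29535348]
```

View pics/c_side.png

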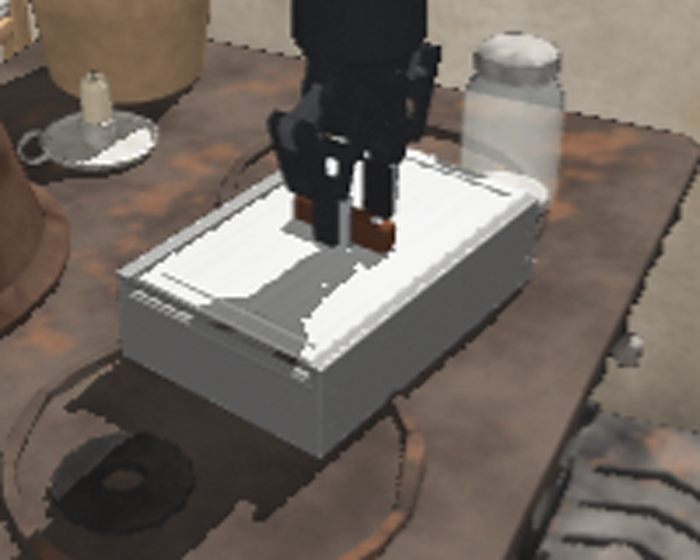

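move_arm(rows=[[[-3,0,0],0,30],[[-3,0,0],0,12],[[-3,0,0],0,12],[[-3,0,0],0,12],[[-3,0,0],0,12]], force=20)

```text
clock: 2.97
position: [0.4749, 0.0072, 0.0665]
ee_rot: [-0.44, -0.553, -0.44, 0.554]
contact_force: [-0.8, 0.7, 6.5]
width: 0.0151
```

move_arm(rows=[[[0,0,-15],0,12],[[0,0,-35],0,12],[[0,0,-55],0,12],[[0,0,-75],0,12],[[0,0,-90],0,12],[[0,0,-100],0,12],[[0,0,-100],0,12]])

```text
clock: 3.55
position: [0.4979, 0.1065, 0.0666]
ee_rot: [0.44, 0.554, 0.441, -0.553]
contact_force: [0.0, 1.5, -3.2]
width: 0.0148
```

move_arm(rows=[[[0,0,-2],0,12],[[0,0,-4],0,12],[[0,0,-6],0,12],[[0,0,-6],0,12]])

```text
clock: 3.88
position: [0.4992, 0.1119, 0.0666]
ee_rot: [0.439, 0.554, 0.441, -0.553]
contact_force: [-0.8, -0.7, -3.2]
width: 0.0149
```

move_arm(rows=[[[0,0,-2],0,12],[[0,0,-4],0,12],[[0,0,-5],0,12],[[0,0,-5],0,12]])

```text
clock: 4.22
position: [0.5003, 0.1169, 0.0666]
ee_rot: [0.439, 0.554, 0.441, -0.553]
contact_force: [0.5, -0.9, -2.9]
width: 0.0153
```

Run:
```python
from h import *
s=manip.get_state(); print(s['position'],s['width'],s['contact_force'])
for n in("side","top"):
    a=viewer.get_image(n)[:,:,::-1]; a=a[130:290,180:380] if n=='side' else a[140:260,160:360]
    cv2.imwrite(f'pics/d_{n}.png',cv2.resize(a,None,fx=3.5,fy=3.5,interpolation=cv2.INTER_CUBIC))
```

```text
[0.50032957 0.11688294 0.06661439] 0.0152986417351941 [ 0.50461901 -0.92151968 -2.94341483]
```

View pics/d_side.png

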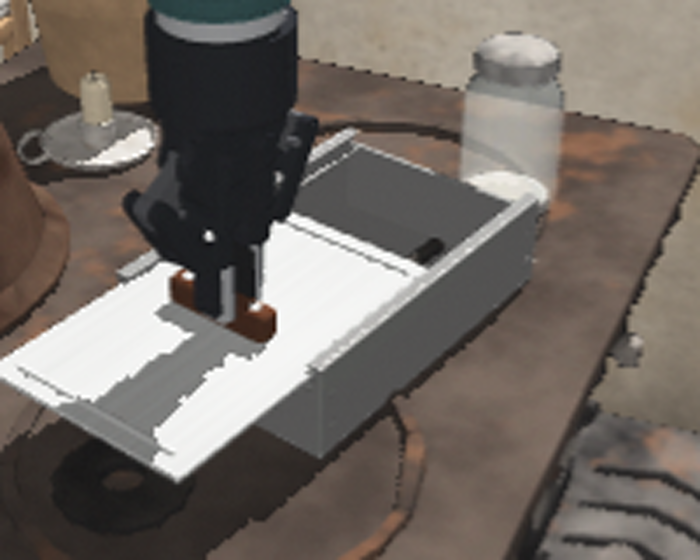

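View pics/d_top.png

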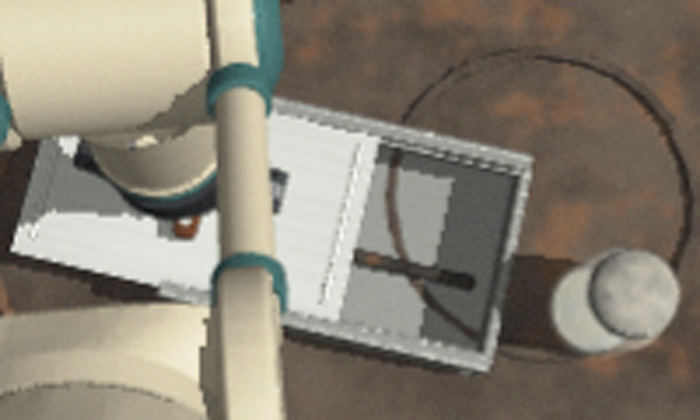

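```bash
python3 - <<'E'
from h import *
B=np.array([.482,.0115]);yw=-.227
ex=np.array([np.cos(yw),np.sin(yw)]);ey=np.array([-np.sin(yw),np.cos(yw)])
def loc(u,v,z):
    p=onz('top',(160+u/3.5,140+v/3.5),z); return (np.round([(p[:2]-B)@ex,(p[:2]-B)@ey],4),p.round(4))
print('lid edge',loc(379,140,.057),loc(340,318,.057))
print('lid far',loc(46,138,.057),loc(12,250,.057))
print('lifter end',loc(474,283,.02),loc(470,274,.022),loc(466,291,.022))
print('at lid',loc(362,256,.022), loc(357,264,.022), loc(367,250,.022))
print('end wall inner top',loc(520,185,.052),loc(484,357,.052))
s=manip.get_state();p=s['position'][:2];print((p-B)@ex,(p-B)@ey)
E
python3 - <<'E'
import cv2
a=cv2.imread('pics/d_top.png')
cv2.imwrite('pics/d2.png',cv2.resize(a[120:400,320:570],None,fx=2.1,fy=2.1))
E
```

```text
lid edge (array([ 0.0615, -0.0058]), array([ 0.5406, -0.008 ,  0.057 ])) (array([-0.0627, -0.0069]), array([0.4194, 0.0188, 0.057 ]))
lid far (array([0.0112, 0.2158]), array([0.5415, 0.2193, 0.057 ])) (array([-0.0684,  0.2178]), array([0.4644, 0.2391, 0.057 ]))
lifter end (array([-0.0146, -0.0927]), array([ 0.4469, -0.0756,  0.02  ])) (array([-0.0093, -0.0885]), array([ 0.453 , -0.0727,  0.022 ])) (array([-0.0216, -0.0883]), array([ 0.4411, -0.0696,  0.022 ]))
at lid (array([-0.0141, -0.0124]), array([0.4655, 0.0026, 0.022 ])) (array([-0.0203, -0.0102]), array([0.4599, 0.0061, 0.022 ])) (array([-0.0092, -0.0149]), array([ 0.4697, -0.0009,  0.022 ]))
end wall inner top (array([ 0.0539, -0.1065]), array([ 0.5105, -0.1044,  0.052 ])) (array([-0.0659, -0.1063]), array([ 0.3939, -0.0772,  0.052 ]))
-0.00583887589916186 0.10677834066431097
```

View pics/d2.png

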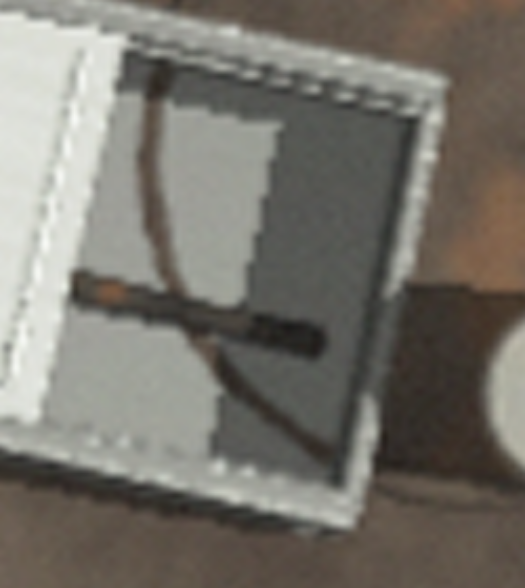

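move_arm(rows=[[[0,0,-3],0,12],[[0,0,-5],0,12],[[0,0,-5],0,12],[[0,0,-5],0,12]])

```text
clock: 4.65
position: [0.5005, 0.1175, 0.0666]
ee_rot: [-0.442, -0.55, -0.44, 0.555]
contact_force: [-1.0, -15.2, -0.5]
width: 0.0154
```

move_arm(rows=[[[0,0,4],0,40],[[0,0,4],0,40],[[0,0,4],0,40],[[-20,0,4],0,40],[[-50,0,4],0,40],[[-85,0,4],0,40],[[-110,0,4],0,40],[[-110,0,4],0,40]])

```text
clock: 5.32
position: [0.504, 0.1158, 0.1826]
ee_rot: [0.444, 0.554, 0.438, -0.551]
contact_force: [0.4, -0.2, 0.7]
width: 0.0399
```

Run:
```python
from h import *
s=manip.get_state(); R=rot(s); print(s['position'],s['qpos'],R.round(3),s['width'])
for T in ([.451,-.058,.13],): print((R.T@(np.array(T)-s['position'])*1000).round(1))
```

```text
[0.50399246 0.11577001 0.18255871] [ 0.09480122  0.21843124  1.71136399 -0.00546092  1.20302464  1.89121096] [[ 0.009  0.975 -0.222]
 [-0.004 -0.222 -0.975]
 [-1.     0.01   0.002]] 0.03994239171256258
[ 52.8 -13.7 181.1]
```

move_arm(rows=[[[0,-2,25],-0.12,40],[[0,-4,55],-0.24,40],[[0,-6,85],-0.36,40],[[0,-8,115],-0.48,40],[[0,-10,140],-0.6,40],[[0,-12,165],-0.72,40],[[0,-14,181],-0.84,40],[[0,-14,181],-0.95,40]])

```text
clock: 5.98
position: [0.4493, -0.0595, 0.1825]
ee_rot: [0.649, 0.288, 0.642, -0.289]
contact_force: [0.5, -0.3, 0.4]
width: 0.0399
```

move_arm(rows=[[[0,0,0],-0.12,40],[[0,0,0],-0.24,40],[[0,0,0],-0.36,40],[[0,0,0],-0.48,40],[[0,0,0],-0.6,40],[[0,0,0],-0.62,40],[[0,0,0],-0.62,40]])

```text
clock: 6.57
position: [0.4494, -0.059, 0.1823]
ee_rot: [0.706, 0.078, 0.699, -0.08]
contact_force: [0.2, -0.0, -0.1]
width: 0.04
```

Run:
```python
from h import *
s=manip.get_state(); R=rot(s); print(s['position'],s['qpos'],R.round(3),s['width'])
for T in ([.451,-.058,.09],): print((R.T@(np.array(T)-s['position'])*1000).round(1))
for n in("side","top"):
    a=viewer.get_image(n)[:,:,::-1]; a=a[100:290,180:380] if n=='side' else a[140:260,160:360]
    cv2.imwrite(f'pics/e_{n}.png',cv2.resize(a,None,fx=3,fy=3,interpolation=cv2.INTER_CUBIC))
```

```text
[ 0.44939389 -0.05897023  0.18234523] [-2.83034221e-01  1.23041179e-01  1.83489327e+00 -1.55142227e-03
  1.17387465e+00 -5.93928138e-02] [[ 0.009  0.221  0.975]
 [-0.004  0.975 -0.221]
 [-1.    -0.002  0.01 ]] 0.040049965514443536
[92.4  1.5  0.5]
```

View pics/e_side.png

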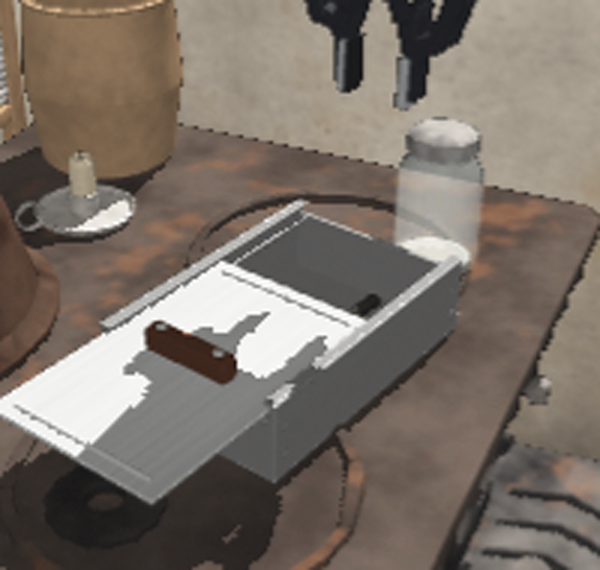

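View pics/e_top.png

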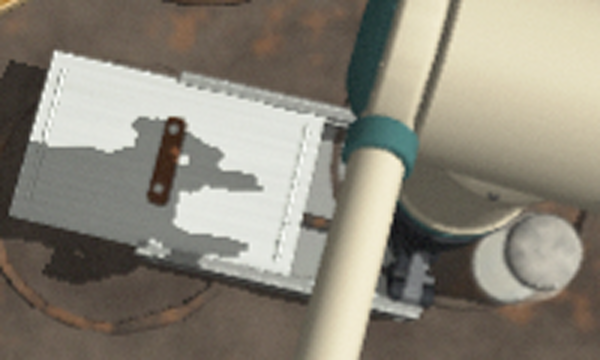

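move_arm(rows=[[[30,1.5,0.5],0,38],[[60,1.5,0.5],0,38],[[90,1.5,0.5],0,38],[[115,1.5,0.5],0,38],[[115,1.5,0.5],0,38],[[115,1.5,0.5],0,38]])

```text
clock: 7.17
position: [0.4504, -0.058, 0.0667]
ee_rot: [0.705, 0.078, 0.7, -0.08]
contact_force: [-0.7, 0.3, -0.4]
width: 0.0381
```

Run:
```python
from h import *
s=manip.get_state(); R=rot(s); print(s['position'],R.round(3),s['width'],s['contact_force'])
for T in ([.451,-.058,.012],): print((R.T@(np.array(T)-s['position'])*1000).round(1))
for n in("side","top"):
    a=viewer.get_image(n)[:,:,::-1]; a=a[100:290,180:380] if n=='side' else a[140:260,200:360]
    cv2.imwrite(f'pics/f_{n}.png',cv2.resize(a,None,fx=3,fy=3,interpolation=cv2.INTER_CUBIC))
```

```text
[ 0.45041083 -0.05797584  0.06674179] [[ 0.006  0.223  0.975]
 [-0.003  0.975 -0.223]
 [-1.    -0.002  0.007]] 0.03814977322949332 [-0.66381757  0.32386126 -0.36790105]
[54.7  0.2  0.2]
```

View pics/f_side.png

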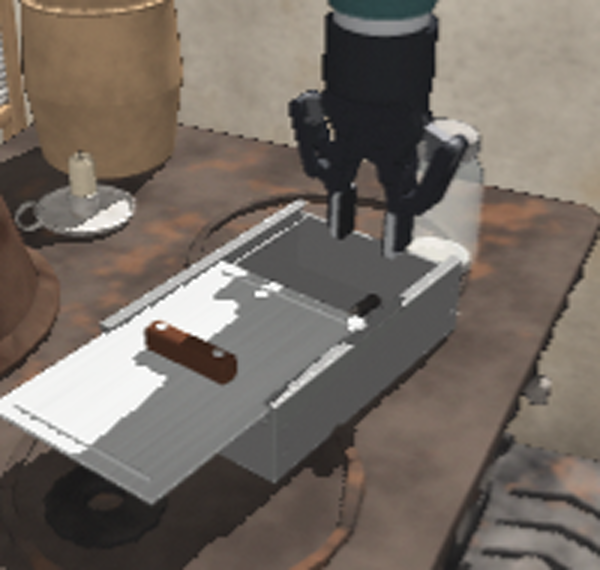

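View pics/f_top.png

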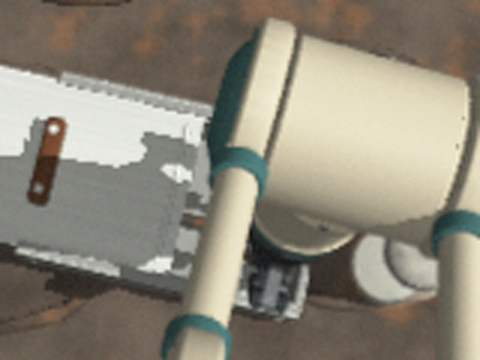

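move_arm(rows=[[[15,0,0],0,38],[[30,0,0],0,38],[[44,0,0],0,38],[[53,0,0],0,38],[[53,0,0],0,38],[[53,0,0],0,38]])

```text
clock: 7.77
position: [0.4539, -0.0591, 0.0165]
ee_rot: [0.707, 0.078, 0.698, -0.08]
contact_force: [0.4, -0.5, 0.6]
width: 0.038
```

Run:
```python
from h import *
s=manip.get_state(); R=rot(s); print(s['position'],s['width'],s['contact_force'],s['moment'])
for n in("side","top"):
    a=viewer.get_image(n)[:,:,::-1]; a=a[100:290,180:380] if n=='side' else a[140:260,200:360]
    cv2.imwrite(f'pics/g_{n}.png',cv2.resize(a,None,fx=3,fy=3,interpolation=cv2.INTER_CUBIC))
```

```text
[ 0.45387856 -0.05908299  0.01646603] 0.038007284977681875 [ 0.35728713 -0.52316079  0.61762207] [-0.00940318 -0.02124077  0.01636121]
```

View pics/g_side.png

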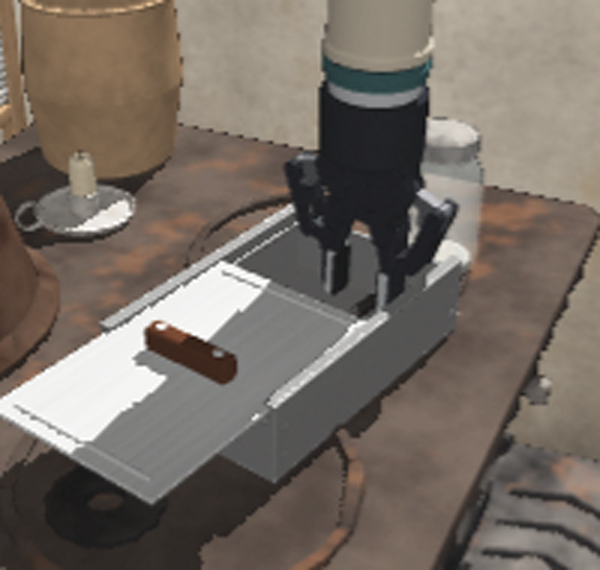

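move_arm(rows=[[[3,0,-2],0,38],[[5,0,-2],0,30],[[5,0,-2],0,8],[[5,0,-2],0,8],[[5,0,-2],0,8],[[5,0,-2],0,8],[[5,0,-2],0,8]], force=30)

```text
clock: 8.45
position: [0.4523, -0.0587, 0.0119]
ee_rot: [0.708, 0.078, 0.698, -0.081]
contact_force: [-1.3, -0.6, 3.3]
width: 0.0133
```

Run:
```python
from h import *
s=manip.get_state(); R=rot(s); print(s['position'],s['width'],s['contact_force'],s['moment'],R.round(3))
for n in("side",):
    a=viewer.get_image(n)[:,:,::-1]; a=a[100:290,180:380] if n=='side' else a[140:260,200:360]
    cv2.imwrite(f'pics/h_{n}.png',cv2.resize(a,None,fx=3,fy=3,interpolation=cv2.INTER_CUBIC))
```

```text
[ 0.45227551 -0.05872621  0.01192155] 0.013289669768698569 [-1.29380183 -0.61616621  3.3356744 ] [ 0.06914724  0.19845455 -0.05036004] [[ 0.014  0.222  0.975]
 [-0.006  0.975 -0.222]
 [-1.    -0.002  0.015]]
```

View pics/h_side.png

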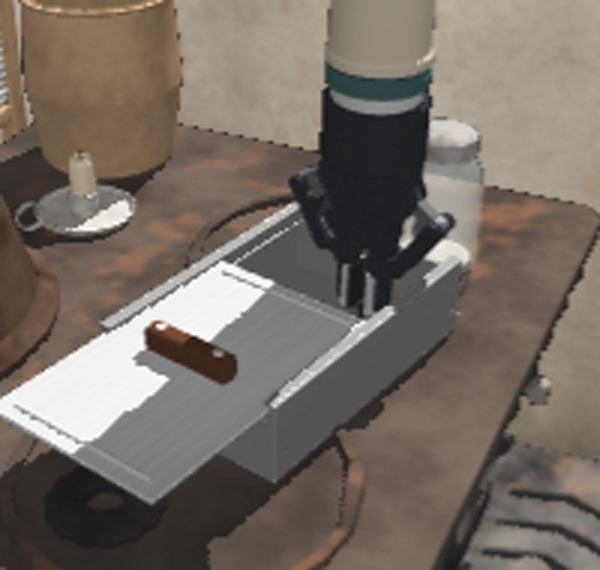

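move_arm(rows=[[[-5,0,0],0,8],[[-10,0,0],0,8],[[-16,0,0],0,8],[[-22,-1,0],0,8],[[-28,-2,0],0,8],[[-34,-3,0],0,8],[[-34,-3,0],0,8]], force=25)

```text
clock: 9.08
position: [0.4518, -0.0619, 0.0472]
ee_rot: [0.708, 0.077, 0.697, -0.081]
contact_force: [0.3, -0.2, -3.2]
width: 0.0129
```

```bash
cat > shot.py <<'E'
import sys
from h import *
s=manip.get_state(); print(s['position'],s['width'],s['contact_force'],s['moment'])
for n in("side","top"):
    a=viewer.get_image(n)[:,:,::-1]; a=a[60:290,180:380] if n=='side' else a[140:260,160:360]
    cv2.imwrite(f'pics/{sys.argv[1]}_{n}.png',cv2.resize(a,None,fx=2.6,fy=2.6,interpolation=cv2.INTER_CUBIC))
E
python3 shot.py i
```

```text
[ 0.45176448 -0.06186579  0.04715318] 0.012882617171665557 [ 0.31709871 -0.22597248 -3.15891003] [-0.18036606  0.00484288 -0.01638301]
```

View pics/i_side.png

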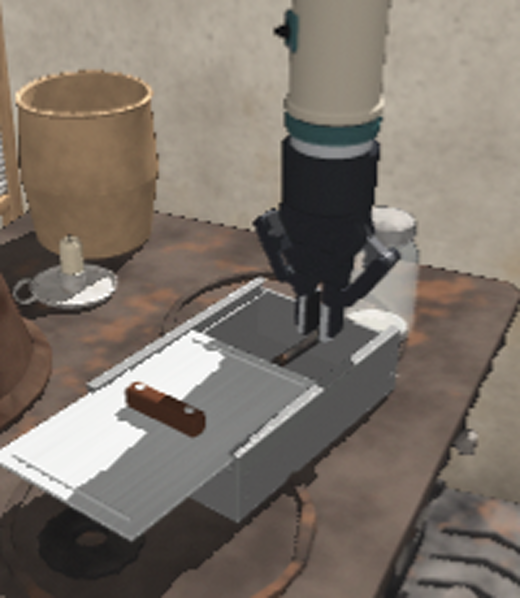

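View pics/i_top.png

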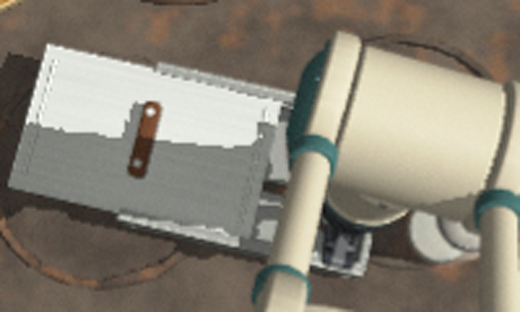

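move_arm(rows=[[[-5,-1,0],0,8],[[-10,-3,0],0,8],[[-15,-5,0],0,8],[[-20,-8,0],0,8],[[-25,-11,0],0,8],[[-25,-11,0],0,8]])

```text
clock: 9.68
position: [0.449, -0.0731, 0.0724]
ee_rot: [0.709, 0.077, 0.697, -0.081]
contact_force: [-0.8, -0.2, -3.5]
width: 0.0132
```

```bash
python3 shot.py j
```

```text
[ 0.44903888 -0.07311855  0.07240588] 0.01320177089258863 [-0.774026   -0.15992795 -3.49443524] [-0.29063864  0.08976569 -0.01261313]
```

View pics/j_side.png

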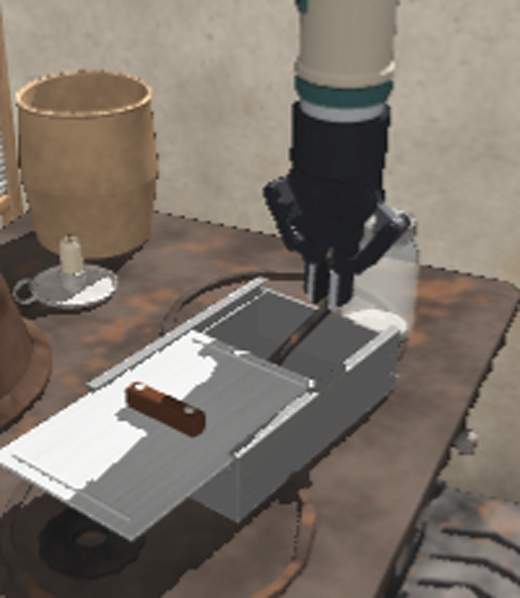

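View pics/j_top.png

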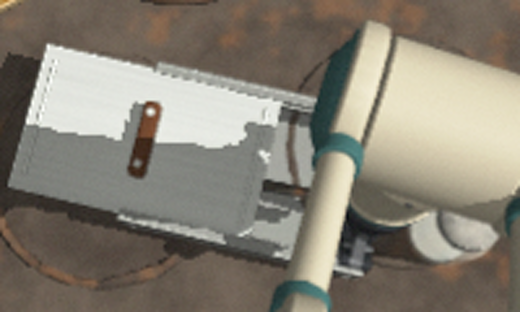

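move_arm(rows=[[[-5,-4,0],0,8],[[-10,-8,0],0,8],[[-15,-12,0],0,8],[[-21,-16,0],0,8],[[-28,-17,0],0,8],[[-35,-17,0],0,8],[[-35,-17,0],0,8]])

```text
clock: 10.37
position: [0.4454, -0.0895, 0.1084]
ee_rot: [0.709, 0.077, 0.696, -0.081]
contact_force: [-0.1, -0.5, -2.3]
width: 0.0129
```

```bash
python3 shot.py k
```

```text
[ 0.4454306  -0.08948884  0.10844904] 0.01285897945807176 [-0.14837175 -0.49666032 -2.32244481] [-0.26003706  0.07197618  0.02223114]
```

View pics/k_side.png

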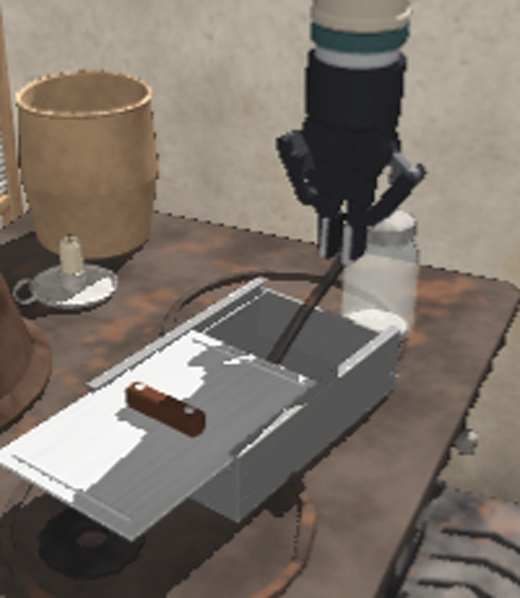

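View pics/k_top.png

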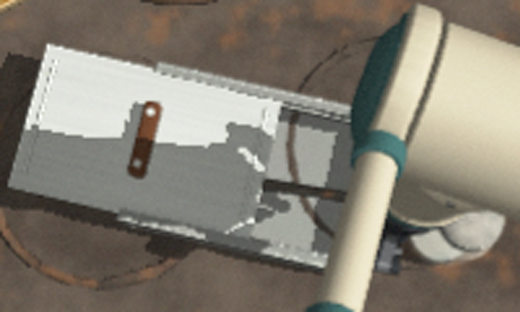

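move_arm(rows=[[[-6,-1,0],0,8],[[-12,-3,0],0,8],[[-18,-5,0],0,8],[[-24,-7,0],0,8],[[-30,-9,0],0,8],[[-36,-10,0],0,8],[[-36,-10,0],0,8]])

```text
clock: 11.05
position: [0.4428, -0.0992, 0.1448]
ee_rot: [0.71, 0.077, 0.695, -0.081]
contact_force: [0.1, -0.1, -3.4]
width: 0.0129
```

```bash
python3 shot.py l
```

```text
[ 0.44284168 -0.09920511  0.14482235] 0.012917789360401902 [ 0.05728231 -0.09965066 -3.36323053] [-0.21678665  0.12466953  0.02705277]
```

View pics/l_side.png

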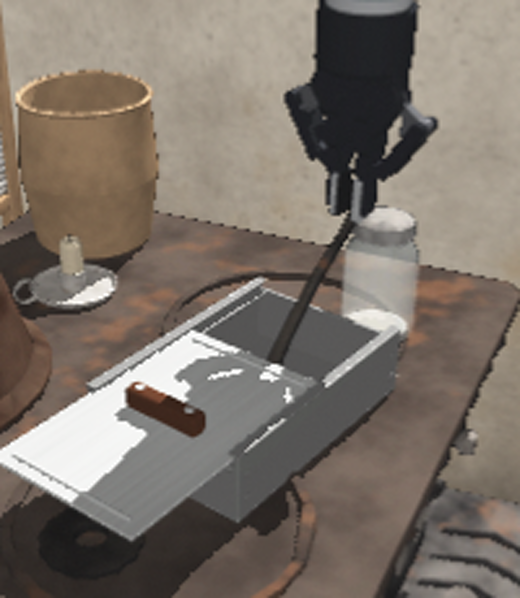

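View pics/l_top.png

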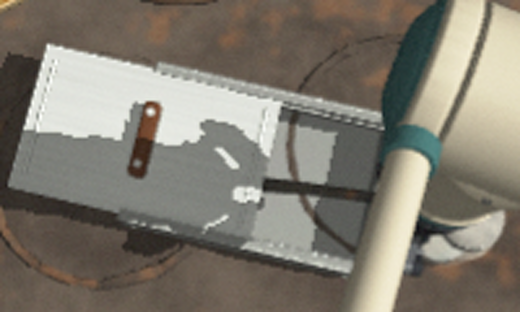

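move_arm(rows=[[[-6,-2,0],0,8],[[-13,-4,0],0,8],[[-20,-6,0],0,8],[[-27,-8,0],0,8],[[-34,-10,0],0,8],[[-40,-11,0],0,8],[[-40,-11,0],0,8]])

```text
clock: 11.73
position: [0.4401, -0.1098, 0.1855]
ee_rot: [0.71, 0.078, 0.695, -0.082]
contact_force: [0.5, -0.3, -3.6]
width: 0.0127
```

```bash
python3 shot.py m
```

```text
[ 0.44009385 -0.10978132  0.18548518] 0.012662152526265728 [ 0.4727835  -0.31957717 -3.64058366] [-0.11969125  0.05147747 -0.02736064]
```

View pics/m_side.png

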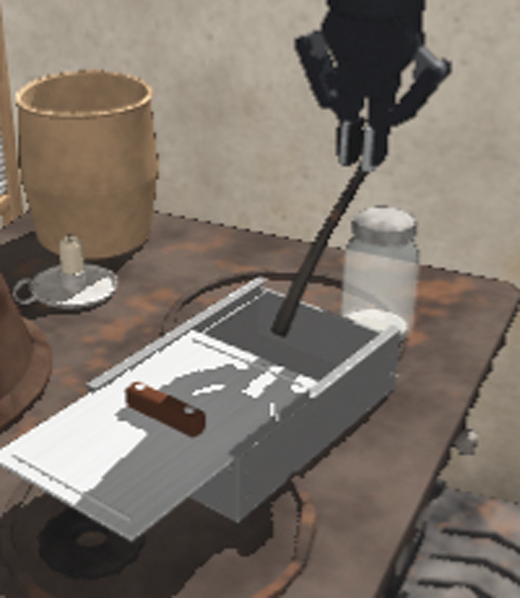

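View pics/m_top.png

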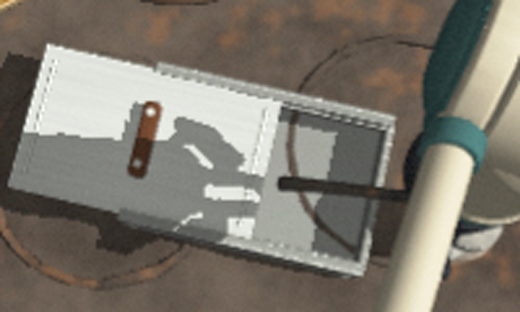

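move_arm(rows=[[[-8,0,0],0,8],[[-20,0,0],0,8],[[-35,0,0],0,8],[[-55,0,0],0,8],[[-75,0,0],0,8],[[-95,0,0],0,8],[[-105,0,0],0,8],[[-110,0,0],0,8]], force=40)

```text
clock: 12.5
position: [0.4378, -0.1086, 0.2958]
ee_rot: [0.71, 0.077, 0.695, -0.082]
contact_force: [0.1, 0.3, -3.2]
width: 0.0122
```

move_arm(rows=[[[-10,5,0],0,8],[[-20,15,0],0,8],[[-30,30,0],0,8],[[-40,45,0],0,8],[[-45,60,0],0,8],[[-50,70,0],0,8],[[-50,75,0],0,8],[[-50,75,0],0,8]])

```text
clock: 13.17
position: [0.4535, -0.034, 0.3452]
ee_rot: [0.71, 0.077, 0.695, -0.081]
contact_force: [0.3, 0.8, -2.9]
width: 0.0127
```

Run:
```python
from h import *
s=manip.get_state(); print(s['position'],s['qd'].round(3),s['width'],s['contact_force'],s['moment'])
for n in("side","top"):
    a=viewer.get_image(n)[:,:,::-1]
    cv2.imwrite(f'pics/n_{n}.png',cv2.resize(a,None,fx=1.5,fy=1.5))
    for t in ("jar_center","plate_center","lifter_center"):
        print(n,t,[(x['score'],x['centre']) for x in finder.look_for(t,n)[:2]])
```

```text
[ 0.45353092 -0.03397355  0.34518962] [-0.025  0.003  0.013 -0.022 -0.003 -0.017] 0.012693906305052207 [ 0.3121234   0.7547884  -2.92126674] [-0.1207597   0.08143031 -0.03184901]
side jar_center [(0.78, [322.4, 162.2]), (0.39, [212.1, 271.9])]
side plate_center [(0.84, [211.8, 272.2])]
side lifter_center [(0.65, [281.4, 97.4])]
top jar_center [(0.61, [334.4, 224.8])]
top plate_center []
top lifter_center [(0.66, [237.1, 194.1])]
```

View pics/n_side.png

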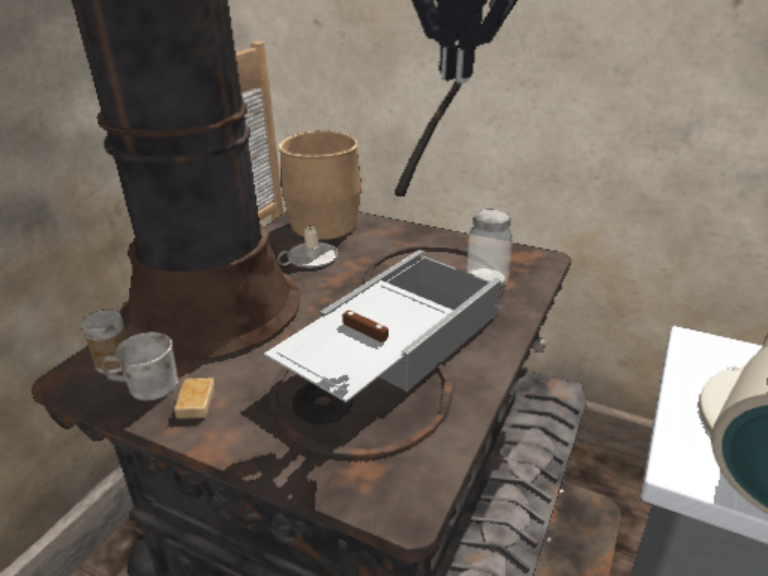

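View pics/n_top.png

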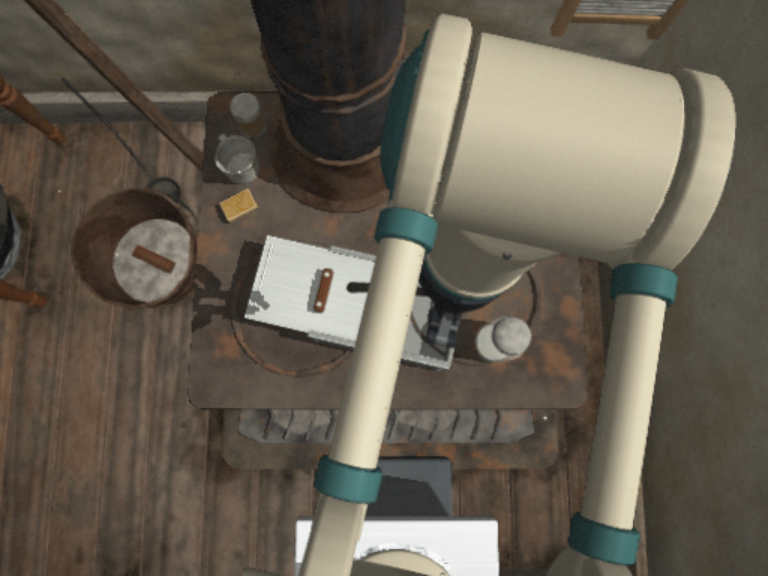

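move_arm(rows=[[[0,0,0],0,8],[[0,0,0],0,8],[[0,0,0],0,8],[[0,0,0],0,8],[[0,0,0],0,8],[[0,0,0],0,8]])

```text
clock: 14.07
position: [0.4534, -0.0355, 0.3453]
ee_rot: [0.71, 0.078, 0.695, -0.082]
contact_force: [-0.8, 0.1, -3.0]
width: 0.0121
```

Run:
```python
from h import *
a=cv2.imread('pics/side0.png'); b=viewer.get_image('side')[:,:,::-1]
s=manip.get_state(); print(s['clock'],s['position'],s['width'],s['contact_force'])
print('jar template', cv2.minMaxLoc(cv2.matchTemplate(b[125:195,295:355].copy(),a[138:178,310:344],cv2.TM_CCOEFF_NORMED)))
c=np.hstack([a[230:300,170:270],b[230:300,170:270]]); cv2.imwrite('pics/p.png',cv2.resize(c,None,fx=4,fy=4))
```

```text
14.1167 [ 0.45337974 -0.03549887  0.34533418] 0.012482429219181336 [ 0.50588677  0.17066084 -2.3202068 ]
jar template (-0.12136516720056534, 0.9945366978645325, (24, 4), (15, 13))
```

View pics/p.png

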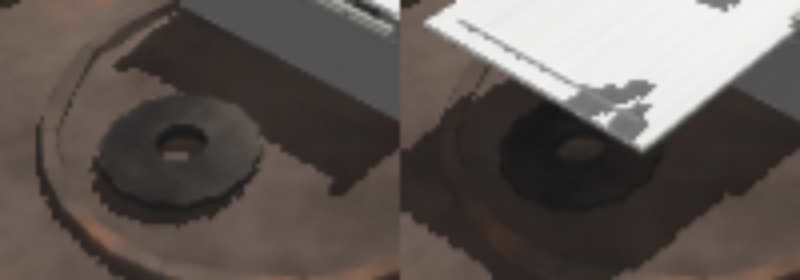

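Jar unmoved (the template matches at the original pixel), and the plate's outline is in the same place. Handing in.

```bash
python3 -c "
from rig import manip
print(manip.sign_off())"
```

```text
the job is handed in; nothing more can be done
None
```

I slid the lid over the iron plate to its stop and drew the lifter out slantwise. I handed in at 14.1 s with the lifter still in the gripper above the box.

- **Lid:** I moved it by the wooden bar until a contact force of about 15 N showed the stop.
- **Lifter:** I gripped it about 15 mm from its uncovered end, on the jar side. The gripper could not tilt in this interface, so I raised that end and drew it towards the jar. The lifter pivoted between the pads as it came out from under the lid.
- **Last checks:** The gripper opening was about 12.5 mm, a little under the lifter's 14 mm width. The measured load was about 2.3 to 3.0 N, which fits a 0.25 kg lifter. The fingertips were at z = 0.345 m, and I estimate the lifter's lower end at about 0.2 m, well above the box. The side picture showed the lifter free of the box.
- **Jar and plate:** The jar matched its starting pixel position in the side picture. The plate is now partly hidden by the lid, and in the last check the top-view detector did not find it. Its visible outline in the side picture was unchanged.

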